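Hold a panel offcut home in the camera stage

TASK

Lay the long panel offcut flat on the camera stage, its clipped corner pointing away from both the fence and the stop block, slide it fully home into the corner between fence and stop, and hold it there for the picture with one firm but careful diagonal push, so that it is pressed against the fence, the stop block and the board all at once. The job finishes while you are still pushing: do not let go or draw back at the end. Leave the short offcut, the computer mouse and the sample pot on the bench where they are.

Things in the scene. Friction and masses are not known exactly. Their poses are not given: they have to be found in the camera images.
- offcut_centre (a point): Centre (half-way up) of the long sandwich-panel offcut: 60 mm (its x) by 120 mm (its y) by 26 mm high (its z, up), black skins on a brown core, 0.08 to 0.17 kg. Its (-x, -y) corner is clipped at 45 degrees, the others are square. Starts flat on the bench right of the stage, x within 0.6 rad of world x. Home, its axes are the stage's: +x side flat on the fence, +y end on the stop.
- offcut_corner (a point): Lower edge of the long offcut's square corner diagonally opposite the clipped one: (+30, +60, -13) mm from its centre in its own axes. It belongs at the nest point.
- offcut_clip (a point): Centre of the long offcut's clipped upright face (24 mm legs, 34 mm wide), (-18, -48, 0) mm from its centre in its own axes. It looks to (-x, -y): a push square on it goes to (+x, +y), between fence and stop. The offcut slides easily on the stage (friction about 0.35); rough fingertips grip its face. Some 12 N towards fence and stop each and 8 N down holds it well.
- board_top (a point): Centre of the upper face of the stage's fixed grey board: 260 mm (x) by 360 mm (y), 18 mm thick, on the bench. x points from the robot's side to the fence, y to the stop, z up. The fence face is the plane x = +75 mm here.
- fence: Fixed aluminium angle along the far side of the board, 350 mm long (y), standing 40 mm above the board. Its origin is the middle of the foot of its upright face, which looks to -x towards the robot; the angle's foot lies behind it.
- stop: Fixed dark steel stop block clamped on the fence, at a different place along it each time. It reaches 36 mm to +y of its working face and 50 mm to -x of the fence, 34 mm high, its clamp bridge to 46 mm above the board. The working face looks to -y. Its origin is the nest point.
- nest (a point): The inner corner where the fence face, the stop's working face and the board's upper face meet. Axes as the board: +x into the fence, +y into the stop, z up.
- short: Bystander: short square-cornered offcut of the same panel, 60 by 66 by 26 mm; origin under its centre.
- mouse: Bystander: black computer mouse, 100 by 58 by 34 mm; origin under its centre.
- pot: Bystander: small lidded sample pot, 54 mm across, 50 mm high; origin under its centre.
There are look-alikes about, which are no part of the job. Leave any purple or turquoise look-alike of the part that bears offcut_centre alone.

How it is judged:
By the outcome, as a careful person would: the job done as asked, in the order asked, and still so for the second after the job is handed in, while the arm keeps its last pose, push and grip.
It also fails if it takes over 72 s, if anything falls off the work surface, if the arm or the gripper's body presses on something with over 40 N, if the wrist force passes 120 N, or if a joint passes its speed limit or range.

ROBOT

A 6-joint arm with a two-finger parallel gripper is mounted at the origin on the work surface. World frame = base frame: x ahead of the robot, y to its left, z up, the work surface at z = 0. Lengths are in m, angles in rad, forces in N, time in s.
With the tool pointing down it reaches from about 0.25 to 0.775 m from the base axis. Payload 4 kg.
Tool frame: the origin (TCP) lies on the front face of the gripper's body, between the roots of the fingers; the fingertips stand 73 mm ahead of it and the grasp point (between the pads) lies 54 mm ahead of it; z points along the fingers, y is the line along which they close (so a half turn about z gives the same grasp; the last joint's range is limited). The gripper opens to 85 mm and grips with 20 to 120 N. Pads are 22 mm wide; open, the fingers measure 114 mm over their backs; the gripper's body (76 mm by 85 mm) begins 54 mm behind the grasp point. The pads swing forward as they close: fully open they stand 13 mm farther back than shut.
Start: joints at [-1.295, 0.087, 1.371, -0, 1.684, -0.103], TCP at [0.203, -0.511, 0.304] pointing down, gripper open.
Joint ranges: [-3.1, 3.1], [-0.76, 2.03], [0.27, 2.55], [-1.08, 4.22], [0.17, 2.65], [-2.57, 2.57]. Speed limits (rad/s): [2.79, 2.79, 3.14, 3.14, 3.14, 3.14].

INTERFACE

Orientations are given as a unit quaternion [x, y, z, w].
In Python, from plant import * gives the robot as it stands. The module is installed in compiled form; this text tells all that it offers.
- The arm moves only by the tool move_arm, never from a script. Its argument "plan" is a list of rows, each a list of 5 numbers: the shift along the tool's x, y, z normalised to -1 to 1, where 1 is 0.15 m, then the turn about the tool's z normalised to -1 to 1, where 1 is pi rad, then the finger opening in mm, from 0 to 85.4. A call has 1 to 5 rows; each row is the pose to reach, as a shift and turn from the pose commanded when the call began, along the tool's axes at that moment, turning the shorter way round; what a row does not reach only later rows make up. A row lasts 1/10 s, in which the tool goes at most 50 mm and 8.59 degrees, less where a joint would pass 70% of its speed; a pose out of reach is approached as far as the arm can. A call with a number of a shift or a turn outside -1 to 1 is refused whole. A call with a gripper value outside its range is refused whole. The fingers move at their own pace and stop on an object; the grip force is fixed at half the most. Time passes only in rows, so rows that repeat a pose let the fingers close. It gives the time, the measured TCP pose, the force, the opening and the grip force at its end, in the units of the state.
- sense(): the state, without advancing time (a new reading comes with each control period).
- capture(name): name is "side" or "top" or "wrist"; returns a dict with "image" (420x560x3 uint8, blue, green, red), "fx", "fy", "cx", "cy" (pixels), "world_from_camera" (4x4, takes a point from camera to world coordinates). Camera axes: x right, y down, z forward; pixel columns grow to the right and rows downward; lengths in m; the calibration is good to about 2 mm. A picture is of the moment at which its call begins. There is no depth.
- finish_job(): hands the job in; it is judged then, once.
The state is a dict: "time_s": time; "joints": joint angles; "qvel": joint speeds; "joint_efforts": joint torques, N m; "position": TCP position; "ee_rot": TCP orientation; "contact_force": force on the tool from outside, world axes, zero at the start; "torque": the same for the moment, N m; "gripper_width": finger opening in m; "grasp_force": force on a finger pad.
Only numpy, scipy, OpenCV 4.12 (cv2) and the standard library are available. Lean on these libraries where they do the work, as an engineer would, in place of code of your own. Each camera call takes 0.05 s, during which the arm holds its last target. There are 200 camera calls.

## Working session

There is one attempt and no reset: what is moved stays moved. The work goes in short steps, Python scripts to look and compute and a tool call to move; the robot and the scene stay as the last step left them, time stands still between calls to the robot, and variables do not carry over. Pictures are saved under pics/ and viewed, at most 10 in all, crops included, and the job is handed in when it is done.

Besides the shell and the picture viewer there is one more tool, called after "Emit:" by a JSON object that holds its "name" and its "arguments". move_arm: Moves the arm, as the interface text tells. Scaled input: -1 to 1 covers 0.15 m each way for a shift and pi rad each way for a turn. Its arguments: {"type":"object","properties":{"plan":{"type":"array","items":{"type":"array","items":{"type":"number"}}}},"required":["plan"]}

```bash
mkdir -p pics; cat > h.py <<'E'
from plant import *
import numpy as np, cv2
def ray(c,u,v,z):
    T=np.array(c["world_from_camera"]);d=T[:3,:3]@np.array([(u-c["cx"])/c["fx"],(v-c["cy"])/c["fy"],1]);o=T[:3,3]
    return o+d*(z-o[2])/d[2]
def proj(c,p):
    T=np.linalg.inv(np.array(c["world_from_camera"]));q=T[:3,:3]@np.array(p)+T[:3,3]
    return q[0]/q[2]*c["fx"]+c["cx"],q[1]/q[2]*c["fy"]+c["cy"]
E
python3 - <<'E'
from h import *
import pickle
s=sense();print(s)
D={}
for n in("top","side"):
    c=capture(n);D[n]=c;cv2.imwrite(f"pics/{n}0.png",cv2.resize(c["image"],(800,600)));print(n,c["fx"],c["cx"],c["cy"],np.round(c["world_from_camera"],3).tolist())
pickle.dump(D,open("d0.pkl","wb"))
E
```

```text
{'time_s': 0.0, 'joints': array([-1.29509982e+00,  8.79933652e-02,  1.37232213e+00,  6.39315199e-06,
        1.68358597e+00, -1.03080751e-01]), 'qvel': array([ 1.11757553e-03, -1.65431504e-04, -5.00129994e-04,  7.14675649e-05,
       -1.54083751e-03,  2.09054037e-03]), 'joint_efforts': array([-1.42223238e-03, -3.51870310e+01, -3.13273501e+01, -5.71063865e-04,
        1.09336636e-02, -7.33597886e-06]), 'position': array([ 0.20329378, -0.5106766 ,  0.30268353]), 'ee_rot': array([ 9.82118793e-01,  1.88258716e-01, -9.63459402e-05, -1.15038418e-03]), 'contact_force': array([ 0.48995518,  0.05936315, -0.78973669]), 'torque': array([ 0.00906293, -0.02827436,  0.02139185]), 'grasp_force': 0.0, 'gripper_width': 0.08521013251387673}
top 397.64686723553086 279.99962417521726 208.51867066787472 [[-0.029, -0.998, 0.055, 0.487], [-1.0, 0.028, -0.013, -0.08], [0.012, -0.055, -0.998, 0.935], [0.0, 0.0, 0.0, 1.0]]
side 443.88363655795644 282.2639468691424 210.577848750459 [[0.988, -0.095, 0.121, 0.411], [-0.153, -0.56, 0.814, -0.778], [-0.01, -0.823, -0.568, 0.564], [0.0, 0.0, 0.0, 1.0]]
```

View pics/top0.png

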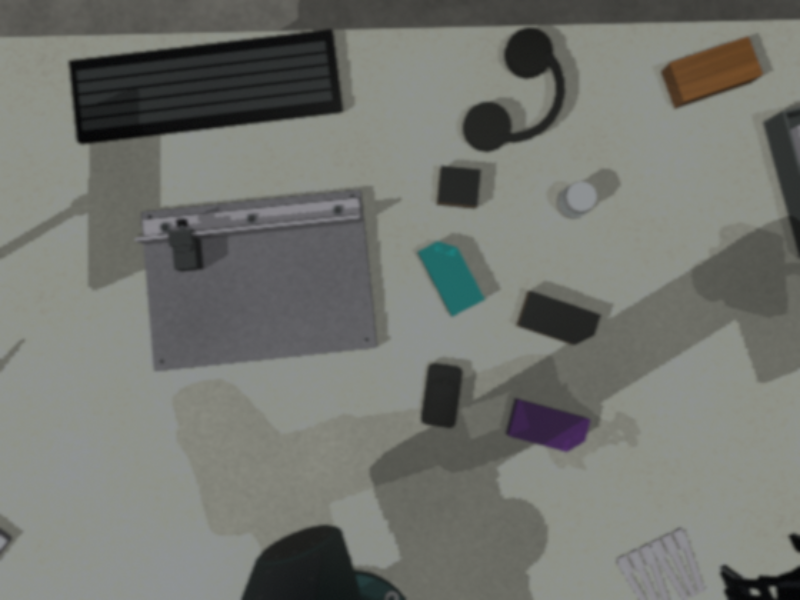

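View pics/side0.png

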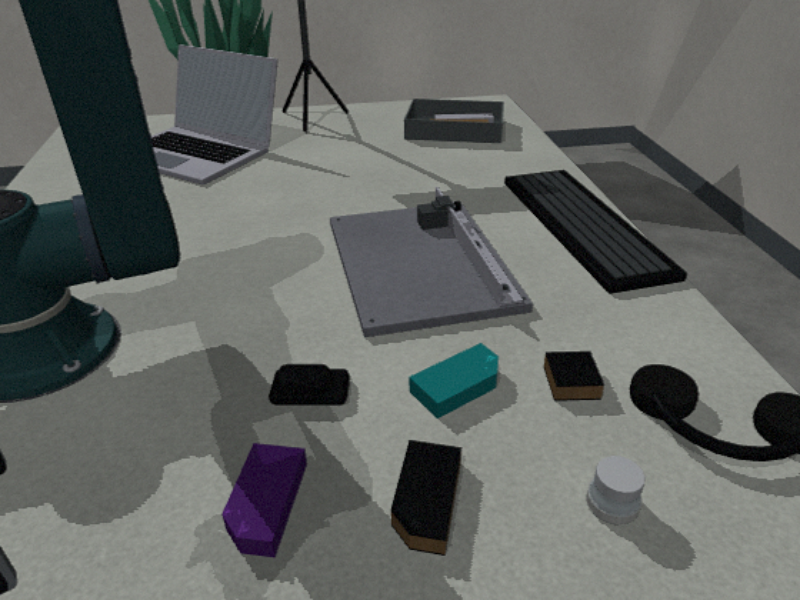

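The top view shows these candidates:
- Black 60×120 piece at (558,317), clipped at lower right.
- Purple look-alike at (548,425).
- Turquoise look-alike at (450,278).
- Short square black piece at (459,187).
- Mouse at (442,395).

The black piece at (558,317) fits: black skins, brown core, and its clip points to world (-x,-y). The stage is at the left, with the fence along its upper edge and the stop at (185,248). I'll measure and confirm with a crop.

```bash
python3 - <<'E'
from h import *
import pickle
c=pickle.load(open("d0.pkl","rb"))["top"];im=c["image"]
g=im.max(2); m=((g<48)*255).astype(np.uint8)
for k in cv2.findContours(m,0,2)[0]:
    x,y,w,h=cv2.boundingRect(k)
    if abs(x+w/2-391)<30 and abs(y+h/2-222)<25 and cv2.contourArea(k)>300:
        p=cv2.approxPolyDP(k,3,True)[:,0]; print(x,y,w,h,cv2.contourArea(k),p.tolist())
        print([np.round(ray(c,u,v,.026)[:2],4).tolist() for u,v in p]); print(cv2.minAreaRect(k))
a=cv2.resize(im[195:255,350:430],None,fx=5,fy=5,interpolation=2)
b=cv2.resize(im[125:265,95:270],None,fx=2.25,fy=2.25,interpolation=2)
H=max(a.shape[0],b.shape[0]);pad=lambda i:cv2.copyMakeBorder(i,0,H-i.shape[0],0,0,0)
o=np.hstack([pad(a),pad(b)]);o=np.clip(o*1.8,0,255).astype(np.uint8);print(o.shape);cv2.imwrite("pics/crop1.png",o)
E
```

```text
364 205 55 35 1109.0 [[371, 205], [365, 227], [399, 239], [415, 232], [417, 220]]
[[0.5396, -0.3018], [0.4895, -0.2859], [0.4599, -0.3628], [0.4748, -0.4003], [0.5021, -0.4062]]
((391.1000061035156, 223.69998168945312), (50.59644317626953, 24.03331184387207), 18.434947967529297)
(315, 794, 3)
```

View pics/crop1.png

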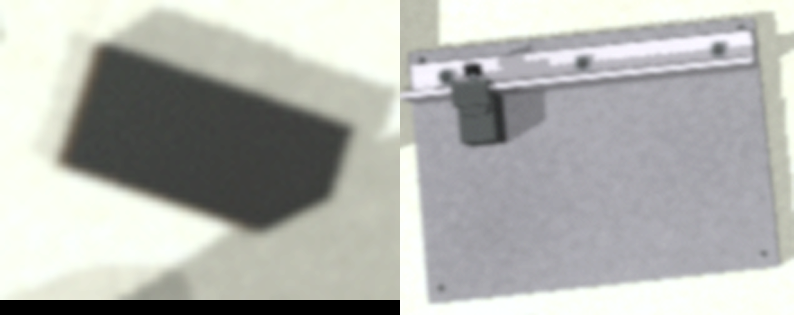

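```bash
python3 - <<'E'
from h import *
import pickle
c=pickle.load(open("d0.pkl","rb"))["top"]
L=lambda u,v,z:ray(c,350+u/5,195+v/5,z)[:2]; R=lambda u,v,z:ray(c,95+u/2.25,125+v/2.25,z)[:2]
for n,(u,v) in dict(A=(100,45),B=(62,160),C=(262,230),D=(330,195),E=(352,125)).items(): print(n,L(u,v,.026).round(4))
P=[R(430,302,.018),R(779,263,.018),R(757,12,.018)]
print("board",np.round(P,4).tolist())
for n,p in dict(fl=(400,97),fr=(753,65)).items(): print(n,R(*p,.058).round(4))
for n,p in dict(st=(494,138),).items(): print(n,R(*p,.052).round(4))
for n,p in dict(sb=(505,142),).items(): print(n,R(*p,.018).round(4))
ex=P[2]-P[1];ey=P[0]-P[1];print(np.hypot(*ex),np.hypot(*ey),np.degrees([np.arctan2(*ex[::-1]),np.arctan2(*ey[::-1])-np.pi/2]))
s=sense();from scipy.spatial.transform import Rotation as Ro
print(Ro.from_quat(s["ee_rot"]).as_matrix().round(4).tolist())
E
```

```text
A [ 0.5419 -0.2996]
B [ 0.4897 -0.28  ]
C [ 0.4551 -0.3704]
D [ 0.4702 -0.4024]
E [ 0.5019 -0.4141]
board [[0.4209, -0.1033], [0.4502, -0.4628], [0.7115, -0.4532]]
fl [ 0.6259 -0.0787]
fr [ 0.6485 -0.4303]
st [ 0.5833 -0.1708]
sb [ 0.5826 -0.1855]
0.2615057614273423 0.36067918515554603 [2.12005016 4.64840109]
[[0.9291, 0.3697, -0.0006], [0.3697, -0.9291, 0.002], [0.0002, -0.0021, -1.0]]
```

```bash
python3 - <<'E'
from h import *
import pickle
c=pickle.load(open("d0.pkl","rb"))["top"]
R=lambda u,v,z:ray(c,95+(u-400)/2.25,125+v/2.25,z)[:2]
P=[R(430,302,.018),R(779,263,.018),R(757,12,.018)]
print("board",np.round(P,4).tolist())
f=[R(*p,.058) for p in [(403,97),(753,65)]];print(f)
print("st",R(494,138,.052),"sb",R(505,142,.018))
ex=P[2]-P[1];ey=P[0]-P[1];print(np.hypot(*ex),np.hypot(*ey),np.degrees([np.arctan2(*ex[::-1]),np.arctan2(*ey[::-1])-np.pi/2]))
A,B,C,D,E=[np.array(v) for v in [[ 0.5419,-0.2996],[ 0.4897,-0.28],[ 0.4551,-0.3704],[ 0.4702,-0.4024],[ 0.5019,-0.4141]]]
print("offcut len",np.hypot(*(A-E)),np.hypot(*(A-B)),"yaw",np.degrees([np.arctan2(*(A-B)[::-1]),np.arctan2(*(A-E)[::-1])-np.pi/2,np.arctan2(*(B-C)[::-1])-np.pi/2]),"ctr",(B+E)/2)
E
```

```text
board [[0.4329, 0.3023], [0.4621, -0.0524], [0.7222, -0.0365]]
[array([0.63631434, 0.31099881]), array([ 0.65897182, -0.03311103])]
st [0.59415292 0.22447095] sb [0.59384345 0.22501289]
0.26058890331957385 0.3559196026082495 [3.51097359 4.69923471]
offcut len 0.12128581945140995 0.0557584074378026 yaw [-20.58009886 -19.25660511 -20.94401555] ctr [ 0.4958  -0.34705]
```

The crop confirms the piece: black top, brown edge, five corners with the clip at lower right. In top-camera pixels the corners are about (370,204), (362,227), (402,241), (416,234) and (420,220). Moving over it.

```bash
cat >> h.py <<'E'
from scipy.spatial.transform import Rotation as Ro
def yaw(s):
    M=Ro.from_quat(s["ee_rot"]).as_matrix();return np.degrees(np.arctan2(M[1,1],M[0,1]))
def go(x,y,z,ty=None):
    """normalised tool-axis shift & turn to world x,y,z with tool-y heading ty deg"""
    s=sense();M=Ro.from_quat(s["ee_rot"]).as_matrix();d=M.T@(np.array([x,y,z])-s["position"])/.15
    t=0 if ty is None else -((ty-yaw(s)+180)%360-180)/180
    print("pos",s["position"].round(4),"ty",round(yaw(s),2),"F",s["contact_force"].round(1),"shift",d.round(3),"turn",round(t,4),"t",round(s["time_s"],2))
E
```

Emit:
{"name": "move_arm", "arguments": {"plan": [[1, -0.13, 0, -0.23, 85], [1, -0.13, 0, -0.23, 85], [1, -0.13, 0, -0.23, 85], [1, -0.13, 0, -0.23, 85], [1, -0.13, 0, -0.23, 85]]}}

```text
time_s: 0.6
position: [0.3371, -0.436, 0.3032]
ee_rot: [0.85, 0.527, -0.0, -0.001]
contact_force: [0.7, -0.3, -0.3]
gripper_width: 0.0852
grasp_force: 0.0
```

```bash
python3 -c "
from h import *
go(.4958,-.347,.25,-20.3)"
```

```text
pos [ 0.3371 -0.436   0.3032] ty -26.37 F [ 0.7 -0.3 -0.3] shift [1.001 0.684 0.354] turn -0.0337 t 0.6
```

Emit:
{"name": "move_arm", "arguments": {"plan": [[1, 0.684, 0.354, -0.034, 85], [1, 0.684, 0.354, -0.034, 85], [1, 0.684, 0.354, -0.034, 85], [1, 0.684, 0.354, -0.034, 85], [1, 0.684, 0.354, -0.034, 85]]}}

```text
time_s: 1.1
position: [0.4976, -0.3464, 0.2471]
ee_rot: [0.821, 0.57, 0.0, -0.003]
contact_force: [0.2, -0.1, -0.8]
gripper_width: 0.0853
grasp_force: 0.0
```

```bash
python3 - <<'E'
from h import *
go(.4958,-.347,.25,-20.3)
c=capture("wrist");im=c["image"];cv2.imwrite("pics/w1.png",im)
m=((im.max(2)<45)*255).astype(np.uint8)
for k in cv2.findContours(m,0,2)[0]:
    if cv2.contourArea(k)>1500:
        p=cv2.approxPolyDP(k,6,True)[:,0];print(cv2.contourArea(k),p.tolist());print([ray(c,u,v,.026)[:2].round(4).tolist() for u,v in p])
E
```

```text
pos [ 0.4976 -0.3464  0.2471] ty -20.43 F [ 0.2 -0.1 -0.8] shift [-0.008 -0.01  -0.019] turn -0.0007 t 1.1
33700.0 [[0, 380], [0, 419], [77, 419], [100, 409], [108, 419], [452, 419], [456, 409], [483, 419], [559, 419], [559, 379], [538, 355], [512, 344], [495, 354], [469, 348], [410, 289], [433, 328], [416, 340], [385, 277], [377, 315], [398, 365], [368, 408], [341, 397], [338, 387], [281, 394], [222, 387], [218, 398], [192, 408], [162, 366], [183, 316], [179, 277], [143, 340], [127, 329], [150, 289], [90, 349], [37, 347]]
[[0.1381, -0.436], [0.1049, -0.4834], [0.1875, -0.5135], [0.2196, -0.5094], [0.2206, -0.5256], [0.5857, -0.6588], [0.5928, -0.6457], [0.6184, -0.6707], [0.6982, -0.6998], [0.7043, -0.6417], [0.6873, -0.6019], [0.664, -0.5786], [0.6455, -0.5852], [0.6216, -0.5684], [0.5808, -0.4791], [0.592, -0.5312], [0.5725, -0.5397], [0.5615, -0.4579], [0.5429, -0.4967], [0.5473, -0.5644], [0.5015, -0.6108], [0.4779, -0.5854], [0.479, -0.5709], [0.4175, -0.5588], [0.3606, -0.5276], [0.3503, -0.5403], [0.3172, -0.5435], [0.3119, -0.4796], [0.36, -0.4307], [0.3754, -0.3894], [0.3085, -0.4428], [0.2995, -0.4251], [0.3431, -0.3915], [0.2511, -0.4338], [0.2003, -0.4125]]
8138.0 [[245, 128], [248, 234], [274, 257], [310, 257], [314, 128]]
[[0.4882, -0.2819], [0.4547, -0.371], [0.4689, -0.4012], [0.5007, -0.4129], [0.5421, -0.3019]]
7458.5 [[0, 0], [0, 39], [20, 69], [128, 46], [116, 0]]
[[0.3514, -0.1313], [0.3358, -0.1537], [0.338, -0.1774], [0.4265, -0.1927], [0.4331, -0.1618]]
```

View pics/w1.png

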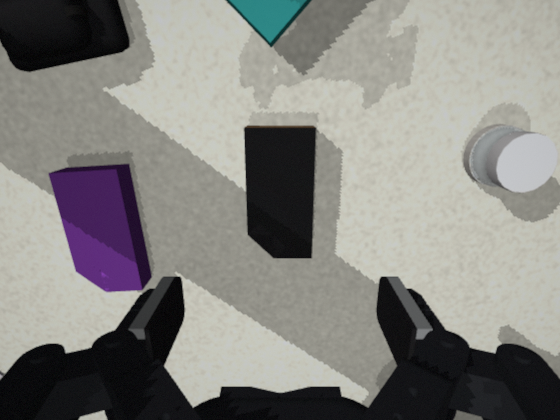

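The wrist view shows the long offcut at (245–315, 128–257), clip at lower left, centred about (0.4945, -0.3474) with yaw -20.5°. Purple is left at (100,230) and the pot right at (515,160), both clear. Descending.

Emit:
{"name": "move_arm", "arguments": {"plan": [[-0.013, -0.017, 0.3, 0, 85], [-0.013, -0.017, 0.6, 0, 85], [-0.013, -0.017, 0.85, 0, 85], [-0.013, -0.017, 0.95, 0, 85], [-0.013, -0.017, 0.95, 0, 85]]}}

```text
time_s: 1.65
position: [0.4899, -0.3508, 0.1058]
ee_rot: [0.823, 0.567, -0.001, -0.003]
contact_force: [0.1, -0.0, 0.3]
gripper_width: 0.0847
grasp_force: 0.0
```

```bash
python3 -c "
from h import *
go(.4945,-.3474,.078,-20.5)"
```

```text
pos [ 0.4899 -0.3508  0.1058] ty -20.85 F [ 0.1 -0.   0.3] shift [0.032 0.022 0.185] turn -0.0019 t 1.65
```

Emit:
{"name": "move_arm", "arguments": {"plan": [[0.025, 0.02, 0.08, 0, 85], [0.025, 0.02, 0.18, 0, 85], [0.025, 0.02, 0.18, 0, 85]]}}

```text
time_s: 1.95
position: [0.4956, -0.3481, 0.0801]
ee_rot: [0.823, 0.568, -0.0, -0.001]
contact_force: [0.2, 0.3, -0.4]
gripper_width: 0.0854
grasp_force: 0.0
```

```bash
python3 -c "
from h import *
go(.4945,-.3474,.078,-20.5)"
```

```text
pos [ 0.4956 -0.3481  0.0801] ty -20.76 F [ 0.2  0.3 -0.4] shift [ 0.002 -0.008  0.014] turn -0.0014 t 1.95
```

Close.

Emit:
{"name": "move_arm", "arguments": {"plan": [[0, -0.004, 0.01, 0, 50], [0, -0.004, 0.01, 0, 50], [0, -0.004, 0.01, 0, 50], [0, -0.004, 0.01, 0, 50], [0, -0.004, 0.01, 0, 50]]}}

```text
time_s: 2.45
position: [0.4958, -0.3487, 0.0807]
ee_rot: [0.823, 0.568, 0.0, 0.001]
contact_force: [0.4, 0.4, 2.1]
gripper_width: 0.0586
grasp_force: 67.7
```

Emit:
{"name": "move_arm", "arguments": {"plan": [[0, 0, 0, 0, 50], [0, 0, 0, 0, 50], [0, 0, 0, 0, 50], [0, 0, -0.2, 0, 50], [0, 0, -0.4, 0, 50]]}}

```text
time_s: 2.95
position: [0.494, -0.3472, 0.1374]
ee_rot: [0.823, 0.568, -0.001, -0.003]
contact_force: [0.2, -1.2, -0.8]
gripper_width: 0.0586
grasp_force: 67.2
```

```bash
python3 -c "
from h import *
go(.57,.05,.22,4)"
```

```text
pos [ 0.494  -0.3472  0.1374] ty -20.78 F [ 0.2 -1.2 -0.8] shift [ 2.657 -0.469 -0.542] turn -0.1377 t 2.95
```

Emit:
{"name": "move_arm", "arguments": {"plan": [[0.1, 0, -0.2, -0.01, 50], [0.35, -0.05, -0.4, -0.02, 50], [0.6, -0.1, -0.55, -0.03, 50], [0.85, -0.15, -0.55, -0.05, 50], [1, -0.17, -0.55, -0.07, 50]]}}

```text
time_s: 3.45
position: [0.5247, -0.1964, 0.2222]
ee_rot: [0.754, 0.656, 0.0, -0.001]
contact_force: [0.4, 0.3, -1.4]
gripper_width: 0.0584
grasp_force: 67.2
```

```bash
python3 -c "
from h import *
go(.57,.05,.22,4)"
```

```text
pos [ 0.5247 -0.1964  0.2222] ty -7.94 F [ 0.4  0.3 -1.4] shift [1.669 0.072 0.017] turn -0.0663 t 3.45
```

Emit:
{"name": "move_arm", "arguments": {"plan": [[0.2, 0, 0, -0.02, 50], [0.4, 0, 0, -0.04, 50], [0.6, 0, 0, -0.05, 50], [0.8, 0, 0, -0.066, 50], [1, 0, 0, -0.066, 50]]}}

```text
time_s: 3.95
position: [0.5454, -0.0492, 0.2205]
ee_rot: [0.684, 0.73, -0.001, -0.001]
contact_force: [1.0, -0.2, -1.8]
gripper_width: 0.0585
grasp_force: 67.2
```

```bash
python3 -c "
from h import *
go(.57,.05,.22,4)
c=capture('wrist');cv2.imwrite('pics/w2.png',np.clip(c['image']*1.5,0,255).astype(np.uint8))
import pickle;pickle.dump(c,open('w2.pkl','wb'))"
```

```text
pos [ 0.5454 -0.0492  0.2205] ty 3.74 F [ 1.  -0.2 -1.8] shift [0.649 0.207 0.003] turn -0.0014 t 3.95
```

View pics/w2.png

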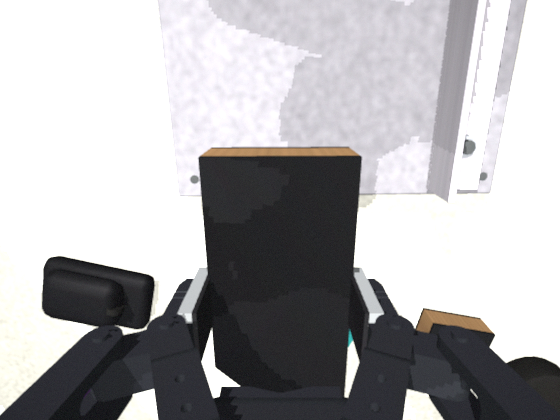

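The held part is straight in the fingers. The fence foot edge runs from about (430,195) upward and the board's near corner is at (180,195). I'll move closer to see the stop.

Emit:
{"name": "move_arm", "arguments": {"plan": [[0.2, 0.05, 0, 0, 50], [0.4, 0.1, 0, 0, 50], [0.6, 0.15, 0, 0, 50], [0.65, 0.15, 0, 0, 50], [0.65, 0.15, 0, 0, 50]]}}

```text
time_s: 4.5
position: [0.5616, 0.049, 0.2209]
ee_rot: [0.683, 0.73, -0.001, -0.001]
contact_force: [0.1, -0.9, -1.8]
gripper_width: 0.0585
grasp_force: 67.2
```

```bash
python3 -c "
from h import *
go(.57,.05,.22,4)
c=capture('wrist');cv2.imwrite('pics/w3.png',c['image'])
import pickle;pickle.dump(c,open('w3.pkl','wb'))"
```

```text
pos [0.5616 0.049  0.2209] ty 3.82 F [ 0.1 -0.9 -1.8] shift [0.003 0.056 0.006] turn -0.001 t 4.5
```

View pics/w3.png

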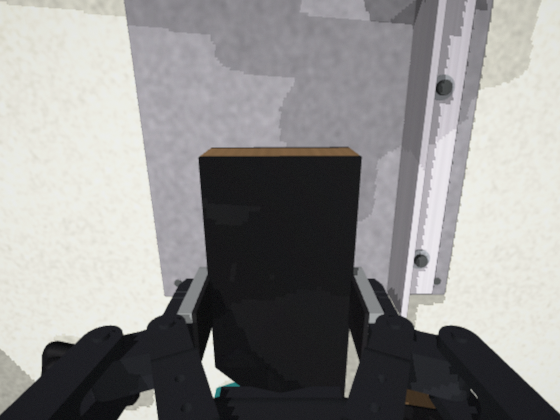

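Fence foot edge runs from about (390,280) to (416,10), and the board's near edge from (127,10) to (163,290). The stop is still just out of frame at the top. Computing.

```bash
python3 - <<'E'
from h import *
import pickle
for f in("w2","w3"):
    c=pickle.load(open(f+".pkl","rb"));im=c["image"];T=np.array(c["world_from_camera"]);print(T[:3,3].round(3),T[:3,2].round(2))
    pts={"w2":[(180,195),(162,20)],"w3":[(163,290),(127,10)]}[f]
    print("near edge",[ray(c,*p,.018)[:2].round(4).tolist() for p in pts])
    g=cv2.GaussianBlur(cv2.cvtColor(im,6),(1,9),0).astype(int)
    for v in {"w2":(60,110,180),"w3":(30,60,150,220)}[f]:
        u0={"w2":415,"w3":370}[f]
        print(v,u0,g[v,u0:u0+110:2].tolist())
E
```

```text
[0.539 0.032 0.29 ] [ 0.02 -0.32 -0.95]
near edge [[0.4602, -0.0505], [0.451, 0.0783]]
60 415 [142, 139, 140, 140, 140, 138, 136, 136, 136, 137, 139, 140, 140, 136, 109, 103, 105, 104, 105, 107, 106, 105, 104, 102, 102, 106, 106, 146, 196, 196, 196, 149, 158, 180, 200, 202, 196, 192, 196, 199, 201, 197, 178, 139, 135, 132, 131, 131, 134, 135, 147, 209, 223, 229, 227]
110 415 [136, 137, 138, 139, 140, 141, 143, 144, 142, 139, 132, 109, 108, 106, 109, 109, 109, 108, 108, 105, 105, 107, 108, 131, 200, 202, 199, 170, 200, 230, 231, 230, 225, 224, 229, 230, 229, 227, 180, 166, 167, 166, 163, 162, 161, 157, 232, 231, 229, 229, 230, 230, 229, 230, 231]
180 415 [166, 164, 162, 161, 161, 164, 136, 122, 120, 121, 120, 119, 117, 120, 117, 116, 119, 117, 178, 231, 227, 214, 191, 209, 232, 234, 228, 229, 231, 230, 229, 229, 136, 120, 121, 137, 158, 159, 154, 210, 234, 235, 234, 233, 229, 226, 228, 231, 231, 233, 232, 231, 230, 230, 229]
[0.555 0.131 0.29 ] [ 0.02 -0.32 -0.95]
near edge [[0.4585, -0.0446], [0.4427, 0.1809]]
30 370 [144, 144, 143, 142, 141, 140, 142, 145, 149, 147, 144, 142, 140, 1
[... 359 characters left out ...]
4, 105, 104, 186, 192, 193, 178, 139, 140, 139, 162, 181, 194, 199, 195, 194, 194, 199, 195, 192, 173, 130, 138, 136, 135, 135, 136]
150 370 [144, 145, 145, 144, 142, 141, 141, 145, 147, 157, 158, 154, 161, 159, 162, 151, 112, 114, 113, 111, 115, 109, 107, 106, 110, 141, 199, 199, 201, 171, 178, 179, 206, 227, 230, 232, 228, 226, 229, 232, 229, 223, 144, 167, 165, 161, 156, 158, 160, 167, 222, 235, 231, 229, 230]
220 370 [164, 164, 165, 165, 166, 168, 168, 165, 164, 163, 163, 161, 121, 120, 119, 121, 121, 119, 117, 118, 121, 180, 227, 228, 209, 175, 177, 179, 227, 232, 232, 227, 227, 232, 232, 231, 209, 152, 170, 170, 165, 160, 158, 159, 226, 237, 234, 233, 234, 234, 234, 234, 235, 233, 232]
```

```bash
python3 - <<'E'
from h import *
import pickle
W={f:pickle.load(open(f+".pkl","rb")) for f in("w2","w3")}
ft=[ray(W[f],u,v,.018)[:2] for f,u,v in [("w2",442.5,60),("w2",436,110),("w2",427,180),("w3",412.5,30),("w3",410,60),("w3",401,150),("w3",393.5,220)]]
tp=[ray(W[f],u,v,.058)[:2] for f,u,v in [("w2",469,60),("w2",461.5,110),("w2",450.5,180),("w3",435,30),("w3",431.5,60),("w3",420,150),("w3",411.5,220)]]
for n,P in(("foot",ft),("top",tp)):
    P=np.array(P);a,b=np.polyfit(P[:,1],P[:,0],1);print(n,"slope deg",-np.degrees(np.arctan(a)),"x at y=.05,.166,.2277:",a*.05+b,a*.166+b,a*.2277+b,"res mm",((a*P[:,1]+b-P[:,0])*1e3).round(1))
E
```

```text
foot slope deg 4.474409654037729 x at y=.05,.166,.2277: 0.6562641485064561 0.6471868793454254 0.6423587111796013 res mm [-0.   0.   0.1  0.3 -0.1 -0.3  0. ]
top slope deg 4.256421346325929 x at y=.05,.166,.2277: 0.6554295607566253 0.6467961992498064 0.6422041440345414 res mm [ 0.  -0.1  0.   0.  -0.1  0.1  0. ]
```

```bash
python3 -c "
from h import *
go(.5878,.1518,.13,4.2)"
```

```text
pos [0.5617 0.048  0.2211] ty 3.75 F [-0.5 -0.2 -2.1] shift [0.68  0.22  0.606] turn -0.0025 t 4.55
```

Emit:
{"name": "move_arm", "arguments": {"plan": [[0.25, 0.08, 0, -0.0025, 50], [0.5, 0.15, 0, -0.0025, 50], [0.68, 0.22, 0.15, -0.0025, 50], [0.68, 0.22, 0.4, -0.0025, 50], [0.68, 0.22, 0.6, -0.0025, 50]]}}

```text
time_s: 5.05
position: [0.5884, 0.1513, 0.1304]
ee_rot: [0.681, 0.732, -0.001, 0.0]
contact_force: [0.0, -0.8, -2.4]
gripper_width: 0.0585
grasp_force: 67.2
```

```bash
python3 -c "
from h import *
go(.5878,.1518,.101,4.2)
c=capture('top');cv2.imwrite('pics/t2.png',cv2.resize(c['image'][110:280,80:330],(800,544)))
"
```

```text
pos [0.5884 0.1513 0.1304] ty 4.15 F [ 0.  -0.8 -2.4] shift [ 0.004 -0.004  0.196] turn -0.0003 t 5.05
```

View pics/t2.png

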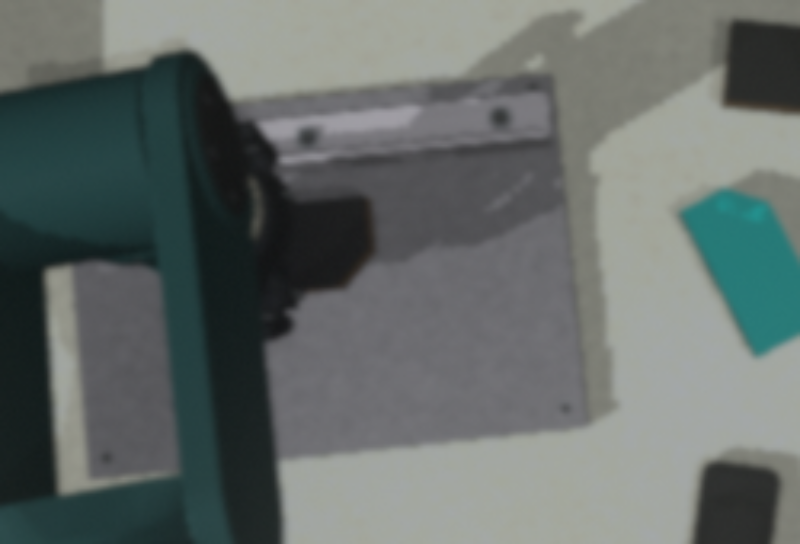

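The part is over the board with its clip at (360,280), pointing away from fence and stop; the arm hides the stop. Lowering.

Emit:
{"name": "move_arm", "arguments": {"plan": [[0, 0, 0.08, 0, 50], [0, 0, 0.15, 0, 50], [0, 0, 0.19, 0, 50], [0, 0, 0.2, 0, 50], [0, 0, 0.2, 0, 50]]}}

```text
time_s: 5.6
position: [0.5891, 0.152, 0.1031]
ee_rot: [0.681, 0.732, 0.001, 0.0]
contact_force: [-0.2, 0.3, -1.7]
gripper_width: 0.0585
grasp_force: 67.2
```

Emit:
{"name": "move_arm", "arguments": {"plan": [[0, 0, 0.01, 0, 50], [0, 0, 0.02, 0, 50], [0, 0, 0.02, 0, 50]]}}

```text
time_s: 5.9
position: [0.5886, 0.1522, 0.0995]
ee_rot: [0.681, 0.732, 0.0, 0.0]
contact_force: [0.0, 0.4, -1.6]
gripper_width: 0.0586
grasp_force: 67.2
```

Emit:
{"name": "move_arm", "arguments": {"plan": [[0, 0, 0.006, 0, 50], [0, 0, 0.012, 0, 50], [0, 0, 0.012, 0, 50]]}}

```text
time_s: 6.2
position: [0.589, 0.1522, 0.0988]
ee_rot: [0.681, 0.732, 0.0, 0.0]
contact_force: [-1.9, 0.3, 4.8]
gripper_width: 0.0585
grasp_force: 68.0
```

Touching down (about 6 N). I'll slide gently toward the stop while holding.

Emit:
{"name": "move_arm", "arguments": {"plan": [[0.02, 0, 0, 0, 50], [0.04, 0, 0, 0, 50], [0.05, 0, 0, 0, 50], [0.06, 0, 0, 0, 50], [0.06, 0, 0, 0, 50]]}}

```text
time_s: 6.7
position: [0.5889, 0.1612, 0.0988]
ee_rot: [0.681, 0.732, 0.001, 0.001]
contact_force: [-0.1, -1.1, 5.2]
gripper_width: 0.0583
grasp_force: 68.1
```

Emit:
{"name": "move_arm", "arguments": {"plan": [[0.006, 0, 0, 0, 50], [0.012, 0, 0, 0, 50], [0.016, 0, 0, 0, 50], [0.016, 0, 0, 0, 50]]}}

```text
time_s: 7.1
position: [0.5888, 0.163, 0.0988]
ee_rot: [0.681, 0.732, 0.001, 0.002]
contact_force: [0.2, -2.4, 5.3]
gripper_width: 0.0588
grasp_force: 68.1
```

Emit:
{"name": "move_arm", "arguments": {"plan": [[0.006, 0, 0, 0, 50], [0.012, 0, 0, 0, 50], [0.016, 0, 0, 0, 50], [0.016, 0, 0, 0, 50]]}}

```text
time_s: 7.5
position: [0.5888, 0.1633, 0.0988]
ee_rot: [0.681, 0.732, -0.001, 0.003]
contact_force: [-0.9, -9.1, 6.4]
gripper_width: 0.0587
grasp_force: 68.2
```

Emit:
{"name": "move_arm", "arguments": {"plan": [[0.006, 0, 0, 0, 50], [0.01, 0, 0, 0, 50], [0.01, 0, 0, 0, 50]]}}

```text
time_s: 7.8
position: [0.5888, 0.1635, 0.0987]
ee_rot: [0.681, 0.732, -0.002, 0.004]
contact_force: [0.6, -11.8, 6.5]
gripper_width: 0.0588
grasp_force: 68.2
```

Seated on the stop (about -12 N in y). Relax, release, lift.

Emit:
{"name": "move_arm", "arguments": {"plan": [[-0.026, 0, -0.01, 0, 50], [-0.026, 0, -0.01, 0, 72], [-0.026, 0, -0.01, 0, 72], [-0.026, 0, -0.01, 0, 72], [-0.026, 0, -0.01, 0, 72]]}}

```text
time_s: 8.3
position: [0.5876, 0.164, 0.0987]
ee_rot: [0.681, 0.732, -0.0, -0.0]
contact_force: [-1.2, -1.1, 0.2]
gripper_width: 0.0718
grasp_force: 0.0
```

Emit:
{"name": "move_arm", "arguments": {"plan": [[-0.026, 0, -0.1, 0, 72], [-0.026, 0, -0.3, 0, 72], [-0.026, 0, -0.5, 0, 72], [-0.026, 0, -0.5, 0, 0], [-0.026, 0, -0.5, 0, 0]]}}

```text
time_s: 8.8
position: [0.5887, 0.1596, 0.1761]
ee_rot: [0.681, 0.732, 0.001, 0.001]
contact_force: [-0.5, -0.5, -0.1]
gripper_width: 0.0439
grasp_force: 0.0
```

```bash
python3 -c "
from h import *
go(.525,.150,.173,4.2)"
```

```text
pos [0.5887 0.1596 0.1761] ty 4.15 F [-0.5 -0.5 -0.1] shift [-0.033 -0.429  0.019] turn -0.0003 t 8.8
```

Emit:
{"name": "move_arm", "arguments": {"plan": [[0, -0.15, 0, 0, 0], [0, -0.43, 0, 0, 0], [0, -0.43, 0, 0, 0], [0, -0.43, 0.2, 0, 0], [0, -0.43, 0.4, 0, 0]]}}

```text
time_s: 9.3
position: [0.5238, 0.1549, 0.1136]
ee_rot: [0.681, 0.732, 0.001, 0.001]
contact_force: [-0.6, 0.1, -1.5]
gripper_width: -0.0001
grasp_force: 0.0
```

```bash
python3 -c "
from h import *
go(.525,.1595,.098,4.2)"
```

```text
pos [0.5238 0.1549 0.1136] ty 4.17 F [-0.6  0.1 -1.5] shift [0.03  0.01  0.104] turn -0.0002 t 9.3
```

Emit:
{"name": "move_arm", "arguments": {"plan": [[0.03, 0.01, 0.1, 0, 0], [0.03, 0.05, 0.1, 0, 0], [0.03, 0.1, 0.1, 0, 0], [0.03, 0.14, 0.1, 0, 0], [0.03, 0.18, 0.1, 0, 0]]}}

```text
time_s: 9.8
position: [0.5521, 0.1615, 0.1006]
ee_rot: [0.681, 0.732, 0.001, 0.001]
contact_force: [-0.6, -0.0, 0.9]
gripper_width: 0.0005
grasp_force: 0.3
```

Emit:
{"name": "move_arm", "arguments": {"plan": [[0, 0.03, 0, 0, 0], [0, 0.06, 0, 0, 0], [0, 0.08, 0, 0, 0], [0, 0.1, 0, 0, 0], [0, 0.1, 0, 0, 0]]}}

```text
time_s: 10.3
position: [0.5657, 0.1624, 0.099]
ee_rot: [0.681, 0.732, 0.0, 0.0]
contact_force: [-1.0, -0.4, -0.1]
gripper_width: -0.0001
grasp_force: 0.0
```

Emit:
{"name": "move_arm", "arguments": {"plan": [[0, 0.01, 0, 0, 0], [0, 0.02, 0, 0, 0], [0, 0.03, 0, 0, 0], [0, 0.04, 0, 0, 0], [0, 0.04, 0, 0, 0]]}}

```text
time_s: 10.8
position: [0.5715, 0.1629, 0.099]
ee_rot: [0.681, 0.732, 0.0, 0.0]
contact_force: [-0.1, 0.1, -0.0]
gripper_width: -0.0001
grasp_force: 0.0
```

Emit:
{"name": "move_arm", "arguments": {"plan": [[0, 0.01, 0, 0, 0], [0, 0.02, 0, 0, 0], [0, 0.03, 0, 0, 0], [0, 0.03, 0, 0, 0]]}}

```text
time_s: 11.2
position: [0.5748, 0.1631, 0.0988]
ee_rot: [0.681, 0.732, -0.001, -0.001]
contact_force: [-5.2, -1.2, 2.6]
gripper_width: 0.0
grasp_force: 2.5
```

Emit:
{"name": "move_arm", "arguments": {"plan": [[0, 0.01, 0, 0, 0], [0, 0.02, 0, 0, 0], [0, 0.02, 0, 0, 0]]}}

```text
time_s: 11.5
position: [0.5754, 0.1632, 0.0983]
ee_rot: [0.681, 0.732, -0.004, -0.003]
contact_force: [-12.9, -1.4, 5.6]
gripper_width: 0.0001
grasp_force: 6.2
```

Emit:
{"name": "move_arm", "arguments": {"plan": [[0, -0.1, 0, 0, 0], [0, -0.25, 0, 0, 0], [0, -0.25, -0.1, 0, 0], [0, -0.25, -0.3, 0, 0], [0, -0.25, -0.5, 0, 0]]}}

```text
time_s: 12.0
position: [0.5424, 0.1607, 0.1758]
ee_rot: [0.681, 0.732, 0.001, 0.001]
contact_force: [0.5, -0.2, -0.9]
gripper_width: -0.0001
grasp_force: 0.0
```

```bash
python3 -c "
from h import *
go(.555,.06,.17,49.2);print(sense()['joints'].round(2))"
```

```text
pos [0.5424 0.1607 0.1758] ty 4.15 F [ 0.5 -0.2 -0.9] shift [-0.676  0.035  0.039] turn -0.2503 t 12.0
[ 0.19  0.18  1.52 -0.    1.43  0.12]
```

```bash
python3 -c "
from h import *
go(.573,.082,.17,49.2)"
```

```text
pos [0.5424 0.1607 0.1758] ty 4.15 F [ 0.5 -0.2 -0.9] shift [-0.538  0.165  0.039] turn -0.2503 t 12.0
```

Emit:
{"name": "move_arm", "arguments": {"plan": [[-0.2, 0, 0, -0.04, 0], [-0.4, 0.1, 0, -0.08, 0], [-0.54, 0.165, 0, -0.12, 0], [-0.54, 0.165, 0, -0.16, 0], [-0.54, 0.165, 0, -0.2, 0]]}}

```text
time_s: 12.5
position: [0.5741, 0.0806, 0.1758]
ee_rot: [0.42, 0.908, 0.001, 0.002]
contact_force: [0.2, 0.2, 0.2]
gripper_width: 0.0001
grasp_force: 0.0
```

Emit:
{"name": "move_arm", "arguments": {"plan": [[0, 0, 0, -0.04, 0], [0, 0, 0, -0.05, 0], [0, 0, 0, -0.05, 0]]}}

```text
time_s: 12.8
position: [0.5735, 0.0815, 0.1756]
ee_rot: [0.349, 0.937, 0.001, 0.002]
contact_force: [-0.4, 0.4, 0.5]
gripper_width: -0.0002
grasp_force: 0.0
```

```bash
python3 - <<'E'
from h import *
go(.573,.082,.101,49.2)
c=capture("wrist");cv2.imwrite("pics/w4.png",np.clip(c["image"]*1.3,0,255).astype(np.uint8));import pickle;pickle.dump(c,open("w4.pkl","wb"))
E
```

```text
pos [0.5735 0.0815 0.1756] ty 49.13 F [-0.4  0.4  0.5] shift [ 0.006 -0.001  0.498] turn -0.0004 t 12.8
```

View pics/w4.png

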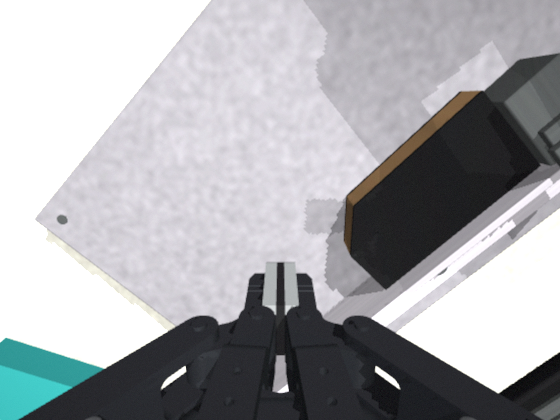

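The part sits along the fence with its end at the stop (upper right). The clipped face spans about (347,203) to (353,252) at the top skin and faces the fingers' push direction (image right). Measuring the clip.

```bash
python3 - <<'E'
from h import *
import pickle
c=pickle.load(open("w4.pkl","rb"))
P=[ray(c,*p,.044)[:2] for p in [(351,210),(354,254),(386,289),(482,92),(540,164)]]
print(np.round(P,4).tolist(), "clip mid",((P[0]+P[1])/2).round(4),"dir",np.degrees(np.arctan2(*(P[1]-P[0])[::-1])),"long",np.degrees(np.arctan2(*(P[3]-P[0])[::-1]))-90)
m=(P[0]+P[1])/2;d=np.array([.653,.757]);t=m-.035*d;go(*t,.101,49.2)
E
```

```text
[[0.5904, 0.1245], [0.6159, 0.1078], [0.6509, 0.1084], [0.5827, 0.2216], [0.641, 0.2271]] clip mid [0.6031 0.1161] dir -33.35107964205878 long 4.5476982099182095
pos [0.5733 0.0816 0.1754] ty 49.1 F [-0.2  0.5  0.2] shift [0.001 0.07  0.496] turn -0.0006 t 12.85
```

Emit:
{"name": "move_arm", "arguments": {"plan": [[0, 0, 0.2, 0, 0], [0, 0, 0.4, 0, 0], [0, 0, 0.48, 0, 0], [0, 0.08, 0.49, 0, 0], [0, 0.15, 0.49, 0, 0]]}}

```text
time_s: 13.35
position: [0.588, 0.0994, 0.1015]
ee_rot: [0.349, 0.937, 0.001, 0.001]
contact_force: [0.2, -0.5, 0.8]
gripper_width: -0.0002
grasp_force: 0.0
```

Emit:
{"name": "move_arm", "arguments": {"plan": [[0, 0.02, 0, 0, 0], [0, 0.03, 0, 0, 0], [0, 0.04, 0, 0, 0], [0, 0.05, 0, 0, 0], [0, 0.05, 0, 0, 0]]}}

```text
time_s: 13.85
position: [0.5916, 0.1044, 0.1008]
ee_rot: [0.349, 0.937, 0.0, 0.0]
contact_force: [0.0, 0.2, -0.0]
gripper_width: -0.0
grasp_force: 0.0
```

Emit:
{"name": "move_arm", "arguments": {"plan": [[0, 0.01, 0, 0, 0], [0, 0.02, 0, 0, 0], [0, 0.03, 0, 0, 0], [0, 0.03, 0, 0, 0]]}}

```text
time_s: 14.25
position: [0.594, 0.1075, 0.1003]
ee_rot: [0.349, 0.937, -0.001, -0.001]
contact_force: [-1.4, -2.0, 0.8]
gripper_width: 0.0001
grasp_force: 1.4
```

Emit:
{"name": "move_arm", "arguments": {"plan": [[0, 0.01, 0, 0, 0], [0, 0.015, 0, 0, 0], [0, 0.02, 0, 0, 0], [0, 0.02, 0, 0, 0]]}}

```text
time_s: 14.65
position: [0.5944, 0.108, 0.1003]
ee_rot: [0.349, 0.937, -0.003, -0.002]
contact_force: [-8.4, -6.6, 4.6]
gripper_width: -0.0002
grasp_force: 5.4
```

Emit:
{"name": "move_arm", "arguments": {"plan": [[0, 0.006, 0.004, 0, 0], [0, 0.012, 0.008, 0, 0], [0, 0.016, 0.01, 0, 0], [0, 0.016, 0.01, 0, 0]]}}

```text
time_s: 15.05
position: [0.595, 0.108, 0.099]
ee_rot: [0.349, 0.937, -0.006, -0.003]
contact_force: [-12.6, -11.6, 9.4]
gripper_width: -0.0001
grasp_force: 8.7
```

Emit:
{"name": "move_arm", "arguments": {"plan": [[0.004, 0.006, 0, 0, 0], [0.006, 0.008, 0, 0, 0], [0.006, 0.008, 0, 0, 0], [0.006, 0.008, 0, 0, 0], [0.006, 0.008, 0, 0, 0]]}}

```text
time_s: 15.55
position: [0.595, 0.1083, 0.099]
ee_rot: [0.35, 0.937, -0.007, -0.003]
contact_force: [-13.0, -15.8, 10.1]
gripper_width: 0.0001
grasp_force: 10.1
```

```bash
python3 - <<'E'
from h import *
go(.573,.082,.101,49.2)
c=capture("wrist");cv2.imwrite("pics/w5.png",np.clip(c["image"]*1.3,0,255).astype(np.uint8))
E
```

```text
pos [0.595  0.1083 0.099 ] ty 49.08 F [-13.  -15.8  10.1] shift [-0.004 -0.229 -0.01 ] turn -0.0007 t 15.55
```

View pics/w5.png

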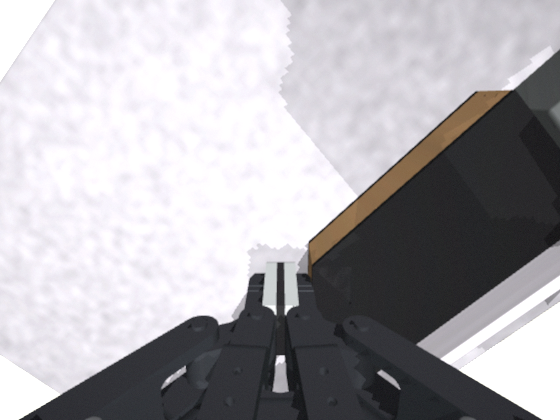

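The fingers press the clip face at about (310,260). The part lies along the fence with its end on the stop, and the forces are steady: about 13 N, 16 N and 10 N down. Handing in.

```bash
python3 -c "
from h import *
print(finish_job())"
```

```text
the job is handed in; nothing more can be done
None
```

I handed the job in with the long offcut flat on the stage in the fence–stop corner, its clipped corner pointing away from both, and the arm still pushing diagonally on the clipped face (last reading about 13 N in world x, 16 N in world y and 10 N down, at 15.6 s); I did not touch the short offcut, mouse or pot.

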